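# Set the cheese slicer's thickness and seat its disc on the splined drive

## Task

Set the cheese slicer: turn its black knob until the orange pointer on the gauge lines up with the red mark, and let go of the knob. Then lift the slicing disc out of its stand by the blue grip bar, lower its splined stem onto the drive coupling, turn it until the splines mesh and push it fully home against the ejector spring. Finish while still holding the disc pressed down by its grip bar, the pointer still on the mark; do not shift the red mark, drop or tip the disc, or disturb the other things on the table.

Things in the scene. Friction and masses are not known exactly. Their poses are not given: they have to be found in the camera images.
- slicer: White cheese slicer drive unit, fixed, 240 mm (its x) by 300 mm (its y), flat grey deck 100 mm above the table. Origin at the centre of its underside, z up. On the deck: the knob at (0, -95) mm, the drive coupling at (-15, 50) mm, the flat gauge along its y near the +x edge, centre (95, 30) mm. The knob is the highest thing, 44 mm above the deck.
- knob_grip (a point): Black thickness knob on the deck: a bar grip 46 mm long (point's x), 14 mm wide (point's y), 32 mm tall, on a 48 mm disc. The point is on the turning axis, 37 mm above the deck, 7 mm below the bar's top (bar from 14 to 44 mm above the deck); grip it across its width. The point turns with the knob. Friction about 0.06 N m; it stays where it is left.
- knob (a joint): Knob angle, rad, grows clockwise seen from above, range 0 to 2.6. Starts between 0.1 and 0.7. Geared to the pointer: 30 mm of pointer travel per rad.
- pointer_tip (a point): Tip of the orange pointer in the gauge (pointer 4 mm wide, about 7 mm above the deck). It slides along the slicer's +y by 30 mm per rad as the knob turns clockwise. Axes parallel to the slicer's.
- mark_tip (a point): The red mark, a 4 mm wide red tab beside the pointer's track; the pointer must stand at the same place along the slicer's y. Set anew each time; always 0.4 to 1.4 rad of clockwise knob turn (12 to 42 mm) ahead of the pointer at the start. Axes parallel to the slicer's.
- disc_grip (a point): Slicing disc, loose, 0.22 to 0.35 kg: steel disc 130 mm across, 4 mm thick, with a blue upright grip bar on top, 44 mm long (point's x), 24 mm wide (point's y), 46 mm tall. The point is on the disc's axis inside the bar, 26 mm above the disc's top face, 20 mm below the bar's top. z up. Any yaw at the start.
- disc_seat (a point): Centre of the underside of the white boss (60 mm across, 6 mm thick) under the disc, 36 mm below disc_grip, same axes. From it hang four steel splines, a plus along the point's x and y: 40 mm across the tips, 8 mm wide, 14 mm long; below them a round pilot 18.6 mm across, 12 mm long, with tapered tip. Fully home, the boss rests on coupling_top.
- coupling_top (a point): Centre of the coupling's top, 34 mm above the deck: four aluminium teeth around a plus-shaped slot along the point's x and y, 11 mm wide (1.5 mm play each side of a spline, about 4 degrees). The 18.6 mm pilot enters at any yaw with 1.2 mm play; the splines then rest on the teeth until turned into the slots (four yaws, 90 degrees apart). The coupling is stiff (1.5 N m); its yaw varies.
- ejector (a joint): Red spring ejector in the middle of the coupling, m pressed down: 0 free, its top then 18 mm below coupling_top; 0.008 when the disc is fully home. The pilot meets it when the splines are 6 mm in; it pushes back with 6 N there and 10 N at home, so the disc rises again unless held down.
- stand: Grey round parking stand on the table, a fixed tube 72 mm outside, 48 mm bore, 36 mm high, in which the disc's stem hangs at the start; the boss rests on its rim. Origin at the centre of its underside.
- mark (a joint): Place of the red mark along its track, m (same scale and zero as the pointer: 0.03 times the knob angle that meets it). Tight in its track; leave it alone.
Not all that is in view belongs to the job. Leave any green or purple look-alike of the part that bears disc_grip alone.

How it is judged:
By the outcome, as a careful person would: the job done as asked, in the order asked, and still so for the second after the job is handed in, while the arm keeps its last pose, push and grip.
It also fails if it takes over 58 s, if anything falls off the work surface, if the arm or the gripper's body presses on something with over 40 N, if the wrist force passes 120 N, or if a joint passes its speed limit or range.

## Robot

A 6-joint arm with a two-finger parallel gripper is mounted at the origin on the work surface. World frame = base frame: x ahead of the robot, y to its left, z up, the work surface at z = 0. Lengths are in m, angles in rad, forces in N, time in s.
With the tool pointing down it reaches from about 0.3 to 0.875 m from the base axis. Payload 6.4 kg.
Tool frame: the origin (TCP) lies between the finger pads; the fingertips stand 19 mm ahead of it and the grasp point (between the pads) is the TCP (ctrl.tips_ahead is the z of the fingertips in the tool frame, in m); z points along the fingers, y is the line along which they close (so a half turn about z gives the same grasp; the last joint's range is limited). The gripper opens to 85 mm and grips with 20 to 120 N. Pads are 22 mm wide; open, the fingers measure 114 mm over their backs; the gripper's body (76 mm by 85 mm) begins 54 mm behind the grasp point. The pads swing forward as they close: fully open they stand 13 mm farther back than shut.
Start: joints at [-1.413, 0.181, 1.607, -0, 1.354, -0.206], TCP at [0.205, -0.537, 0.25] pointing down, gripper open.
Joint ranges: [-2.99, 2.99], [-0.89, 2.07], [0.3, 2.58], [-1.14, 4.28], [0, 2.63], [-3.12, 3.12]. Speed limits (rad/s): [2.57, 2.57, 3.01, 3.14, 3.14, 3.14].

## Interface

Orientations are given as a unit quaternion [w, x, y, z].
In Python, from bench import readout, vision, ctrl gives the robot as it stands.
- The arm moves only by the tool play_rows, never from a script. Its arguments are lists of equal length, an entry for each row: "xyz": the shift along the tool's x, y, z in mm, a list of three; "rot": the turn, a rotation vector about the tool's x, y, z in rad, a list of three; "grip": the opening, from 0 (shut) to 1 (fully open). In form: {"xyz": [[x, y, z], ...], "rot": [[rx, ry, rz], ...], "grip": [grip, ...]}. A call has exactly 10 rows; each row is the pose to reach, as a shift and turn from the pose commanded when the call began, along the tool's axes at that moment; what a row does not reach only later rows make up. A row lasts 1/8 s, in which the tool goes at most 62.5 mm and 10.7 degrees, less where a joint would pass 70% of its speed; a pose out of reach is approached as far as the arm can. A call with a gripper value outside its range is refused whole. The fingers move at their own pace and stop on an object; the grip force is fixed at half the most. Time passes only in rows, so rows that repeat a pose let the fingers close, or fill a call up. It gives the time, the measured TCP pose, the force, the opening and the grip force at its end, in the units of the state.
- readout.get_obs(): the state, without advancing time (a new reading comes with each control period).
- vision.camera(name): name is "side" or "top" or "wrist"; returns a dict with "color" (384x512x3 uint8, red, green, blue), "depth" (384x512 float32, m along the optical axis (not along the pixel's ray), 0 where there is no reading), "camera_matrix" (3x3 intrinsics, pixels), "extrinsics" (4x4, takes a point from camera to world coordinates); the wrist camera has in their place "hand_eye" (4x4, takes a point from camera to tool coordinates, whose origin is the TCP and whose axes are the flange's). Camera axes: x right, y down, z forward; pixel columns grow to the right and rows downward; lengths in m; the calibration is good to about 2 mm. A picture is of the moment at which its call begins: read the wrist's pose just before it.
- ctrl.hand_in(): hands the job in; it is judged then, once.
The state is a dict: "time_s": time; "q": joint angles; "dq": joint speeds; "joint_efforts": joint torques, N m; "eef_pos": TCP position; "eef_rot": TCP orientation; "wrist_force": force on the tool from outside, world axes, zero at the start; "torque": the same for the moment, N m; "opening": opening from 0.0 (shut) to 1.0 (fully open); "grasp_force": force on a finger pad.
Only numpy, scipy, OpenCV 4.12 (cv2) and the standard library are available. Lean on these libraries where they do the work, as an engineer would, in place of code of your own. Each camera call takes 0.05 s, during which the arm holds its last target. There are 200 camera calls.

## Working session

There is one attempt and no reset: what is moved stays moved. The work goes in short steps, Python scripts to look and compute and a tool call to move; the robot and the scene stay as the last step left them, time stands still between calls to the robot, and variables do not carry over. Pictures are saved under pics/ and viewed, at most 10 in all, crops included, and the job is handed in when it is done.

Besides the shell and the picture viewer there is one more tool, called after ">>>" as name(argument=value, ...), one argument or row to a line, values as JSON. play_rows: Moves the arm, as the interface text tells. Its arguments: {"type":"object","properties":{"xyz":{"type":"array","items":{"type":"array","items":{"type":"number"}}},"rot":{"type":"array","items":{"type":"array","items":{"type":"number"}}},"grip":{"type":"array","items":{"type":"number"}}},"required":["xyz","rot","grip"]}

```bash
mkdir -p pics
cat > h.py <<'E'
import numpy as np,cv2
from bench import readout,vision,ctrl
from scipy.spatial.transform import Rotation as R
def T():
    o=readout.get_obs();q=o['eef_rot'];M=np.eye(4);M[:3,:3]=R.from_quat([q[1],q[2],q[3],q[0]]).as_matrix();M[:3,3]=o['eef_pos'];return M
def cam(n):
    M=T();c=vision.camera(n);E=c['extrinsics'] if n!='wrist' else M@c['hand_eye'];c['E']=np.array(E)
    d=c['depth'];K=np.array(c['camera_matrix']);v,u=np.indices(d.shape)
    p=np.stack([(u-K[0,2])/K[0,0]*d,(v-K[1,2])/K[1,1]*d,d],-1)
    c['P']=p@c['E'][:3,:3].T+c['E'][:3,3];c['P'][d==0]=np.nan
    return c
def save(c,n): cv2.imwrite('pics/'+n,c['color'][:,:,::-1])
E
python3 - <<'E'
from h import *
o=readout.get_obs();print(o)
a=cam('top');b=cam('side')
np.savez('a.npz',P=a['P'],c=a['color']);np.savez('b.npz',P=b['P'],c=b['color'])
im=np.hstack([a['color'],b['color']]);cv2.imwrite('pics/1.png',cv2.resize(im[:,:,::-1],(800,300),interpolation=cv2.INTER_AREA))
save(a,'2.png')
E
```

```text
{'time_s': 0.0, 'q': array([-1.41329703e+00,  1.81520484e-01,  1.60802610e+00, -2.96670323e-05,
        1.35377246e+00, -2.06308753e-01]), 'dq': array([-0.00216231, -0.00048449, -0.00159928, -0.00065637, -0.00040346,
        0.0012075 ]), 'joint_efforts': array([ 8.02919913e-04, -4.44869363e+01, -3.51333261e+01, -2.64135788e-04,
        8.89063842e-03,  1.30553624e-05]), 'eef_pos': array([ 0.20452533, -0.53683834,  0.24938693]), 'eef_rot': array([-8.63286956e-04,  9.83500086e-01,  1.80905597e-01,  6.58535505e-06]), 'wrist_force': array([0.03420756, 0.66137958, 0.65665669]), 'torque': array([-0.00732904,  0.00520711, -0.0142054 ]), 'grasp_force': 0.0, 'opening': 0.9957759845780844}
```

View pics/2.png

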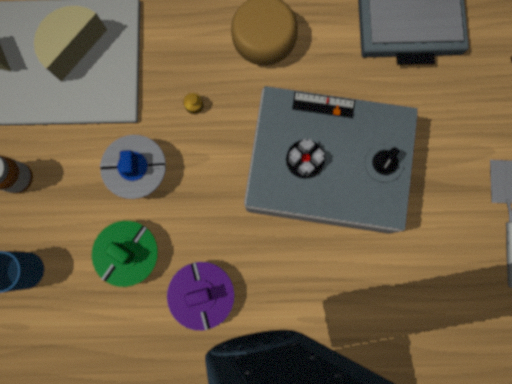

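The top view shows the grey disc with the blue bar at (132,165). Its green (125,253) and purple (201,295) look-alikes are to be left alone. The slicer's knob is at (386,162), the coupling at (306,158) and the gauge at (323,104). Next I'll measure these and crop to confirm.

Run:
```python
from h import *
z=np.load('a.npz');P=z['P'];c=z['c']
for n,(u,v) in dict(knob=(386,162),bartip=(398,154),coup=(306,158),gauge=(323,104),disc=(132,165),steel=(115,182),deck=(345,190)).items(): print(n,P[v,u].round(4), c[v,u])
hsv=cv2.cvtColor(c,cv2.COLOR_RGB2HSV)
# deck corners via height
m=((P[...,2]>.09)&(P[...,2]<.112)).astype('u1'); m[:, :230]=0;m[:60]=0;m[250:]=0
n,l,s,ce=cv2.connectedComponentsWithStats(m);i=1+s[1:,4].argmax()
q=P[l==i][:,:2].astype('f4');r=cv2.minAreaRect(q);print('deck',r,np.median(P[l==i][:,2]))
b=(hsv[...,0]>100)&(hsv[...,0]<125)&(hsv[...,1]>150)&(P[...,2]>.06);b[:, :95]=0;b[:,175:]=0;b[:130]=0;b[200:]=0
q=P[b];print(np.percentile(q[:,2],[5,50,98]));t=q[q[:,2]>np.percentile(q[:,2],95)-.006];print('bar',len(t),cv2.minAreaRect(t[:,:2].astype('f4')),t.mean(0))
d=(abs(P[...,2]-np.nanmedian(P[175:190,110:120,2]))<.006);d[:, :95]=0;d[:,175:]=0;d[:130]=0;d[205:]=0
print('disc',cv2.minEnclosingCircle(P[d][:,:2].astype('f4')),np.median(P[d][:,2]))
k=(P[...,2]>.13);k[:, :360]=0;k[:,415:]=0;k[:140]=0;k[190:]=0
t=P[k];print('knob',len(t),cv2.minAreaRect(t[:,:2].astype('f4')),t[:,2].max(),t.mean(0))
A=cv2.resize(c[80:240,240:430],None,fx=2.6,fy=2.6,interpolation=2);B=cv2.resize(c[130:210,90:180],(290,416),interpolation=2)[:, :]
A=cv2.resize(A,(500,416));cv2.imwrite('pics/3.png',np.hstack([A,B])[:,:,::-1])
```

```text
knob [ 0.5499 -0.1876  0.144 ] [61 59 60]
bartip [ 0.5729 -0.2225  0.1047] [38 43 44]
coup [ 0.5671 -0.0514  0.1149] [128   7  11]
gauge [ 0.6726 -0.0885  0.1041] [48 49 48]
disc [0.5674 0.2735 0.0891] [ 4 20 54]
steel [0.5435 0.3194 0.046 ] [120 122 123]
deck [ 0.5088 -0.1224  0.0997] [ 87  97 100]
deck ((0.5718748569488525, -0.10201162099838257), (0.30004027485847473, 0.23750951886177063), 79.95780181884766) 0.10116573202754658
[0.06416225 0.091199   0.09522607]
bar 261 ((0.5732964873313904, 0.2847156524658203), (0.04196121171116829, 0.022450696676969528), 1.203693151473999) [0.5728233  0.28444938 0.09222438]
disc ((0.5743876695632935, 0.2856513559818268), 0.06531572341918945) 0.046654174299035955
knob 229 ((0.5568424463272095, -0.19548392295837402), (0.01419650949537754, 0.046326108276844025), 54.28528594970703) 0.14687950813499562 [ 0.55540941 -0.19366562  0.1429749 ]
```

View pics/3.png

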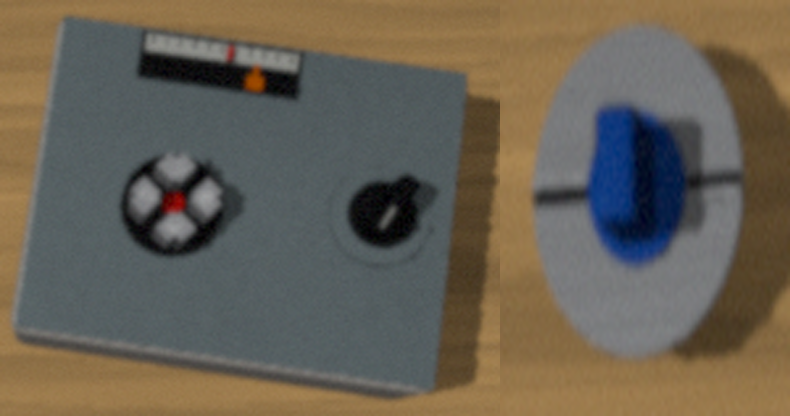

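The enlarged crop confirms the target: the grey disc with the blue bar, bar roughly along world x. The pointer at about (255,80) in the crop sits to the right of the red mark at (231,52), and the coupling is at (172,202). I'll go above the knob.

>>> play_rows(
  xyz=[
    [45, -19, 0],
    [90, -39, 0],
    [135, -58, 0],
    [180, -77, 0],
    [225, -97, 0],
    [270, -116, 0],
    [315, -136, 0],
    [360, -155, 0],
    [405, -174, 0],
    [450, -194, 0],
  ],
  rot=[
    [0, 0, -0.18],
    [0, 0, -0.36],
    [0, 0, -0.54],
    [0, 0, -0.72],
    [0, 0, -0.9],
    [0, 0, -1.08],
    [0, 0, -1.26],
    [0, 0, -1.44],
    [0, 0, -1.62],
    [0, 0, -1.8],
  ],
  grip=[1, 1, 1, 1, 1, 1, 1, 0.6, 0.5, 0.5],
)

```text
time_s: 1.35
eef_pos: [0.557, -0.1946, 0.2498]
eef_rot: [-0.0, 0.467, 0.884, -0.0]
wrist_force: [0.3, -0.8, 0.5]
opening: 0.502
grasp_force: 0.0
```

Run:
```python
from h import *
M=T();print(M.round(4));w=cam('wrist');print(np.array(w['hand_eye']).round(3));save(w,'4.png');np.savez('w.npz',P=w['P'],c=w['color'],E=w['E'],K=w['camera_matrix'])
```

```text
[[-5.638e-01  8.259e-01 -6.000e-04  5.570e-01]
 [ 8.259e-01  5.638e-01  2.000e-04 -1.946e-01]
 [ 5.000e-04 -4.000e-04 -1.000e+00  2.498e-01]
 [ 0.000e+00  0.000e+00  0.000e+00  1.000e+00]]
[[-0.001 -0.949 -0.314  0.08 ]
 [ 1.    -0.001  0.    -0.   ]
 [-0.001 -0.314  0.949 -0.124]
 [ 0.     0.     0.     1.   ]]
```

View pics/4.png

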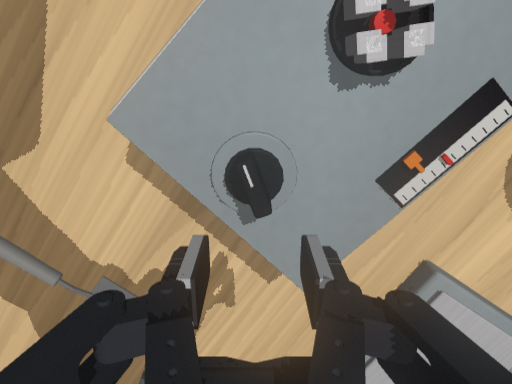

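The wrist view shows the knob at (252,180), the orange pointer at (413,160), the red mark at (447,160) and the coupling centre at (384,22). Measure the pointer–mark offset along the slicer's y.

```bash
cat >> h.py <<'E'
YAW=np.radians(-10.04);SY=np.array([-np.sin(YAW),np.cos(YAW)]);SX=np.array([np.cos(YAW),np.sin(YAW)]);C0=np.array([.5719,-.102])
def plane(c,u,v,z):
    K=np.array(c['camera_matrix']);d=c['E'][:3,:3]@np.linalg.inv(K)@np.array([u,v,1.]);o=c['E'][:3,3];return o+d*(z-o[2])/d[2]
def gauge(c):
    """red mark and orange pointer: positions in slicer frame (mm)"""
    h=cv2.cvtColor(c['color'],cv2.COLOR_RGB2HSV);P=c['P'];s=(P[...,:2]-C0);a=s@SX;b=s@SY
    roi=(a>.07)&(a<.118)&(abs(b-.03)<.08)&(P[...,2]>.09)
    sat=(h[...,1]>130)&(h[...,2]>80)&roi;out={}
    for n,m in dict(red=sat&((h[...,0]<6)|(h[...,0]>174)),org=sat&(h[...,0]>=7)&(h[...,0]<22)).items():
        v,u=np.nonzero(m);p=np.array([plane(c,x,y,.107)[:2]-C0 for x,y in zip(u,v)]);f=p@np.stack([SX,SY],1)*1e3
        y=f[:,1];x=f[:,0]
        out[n]=(len(u),f.mean(0).round(2),np.percentile(x,[2,98]).round(1),np.percentile(y,[2,98]).round(1))
        if n=='org': t=f[x>np.percentile(x,75)];out['tip']=(t.mean(0).round(2),)
    return out
E
python3 - <<'E'
from h import *
z=np.load('w.npz');c=dict(color=z['c'],P=z['P'],E=z['E'],camera_matrix=z['K'])
print(gauge(c))
P=z['P']
k=(P[...,2]>.135)&(np.hypot(P[...,0]-.556,P[...,1]+.195)<.035)
print('knob',k.sum(),cv2.minAreaRect(P[k][:,:2].astype('f4')),np.percentile(P[k][:,2],[50,98]))
r=C0+SX*-.015+SY*.05;print('coup exp',r)
t=(abs(P[...,2]-.134)<.003)&(np.hypot(*(P[...,:2]-r).transpose(2,0,1))<.05);print(t.sum(),P[t].mean(0))
m=((P[...,2]>.097)&(P[...,2]<.104));q=P[m];print('edge', q[:,2].mean())
E
```

```text
{'red': (61, array([104.79,  23.64]), array([ 99.5, 110.1]), array([21.8, 25.4])), 'org': (263, array([86.65,  3.88]), array([79.1, 97.9]), array([-1.9,  9.7])), 'tip': (array([93.66,  3.88]),)}
knob 18198 ((0.5556577444076538, -0.19607754051685333), (0.0683964416384697, 0.0430767759680748), 26.8791446685791) [0.30048482 0.31773524]
coup exp [ 0.56584649 -0.05015065]
2296 [ 0.57272353 -0.05952529  0.13442373]
edge 0.10125830429930502
```

The pointer is 19.8 mm short of the mark, so the knob needs about 0.66 rad clockwise. Align, descend and grip.

>>> play_rows(
  xyz=[
    [0, -1, 0],
    [0, -1, 20],
    [0, -1, 45],
    [0, -1, 70],
    [0, -1, 90],
    [0, -1, 104],
    [0, -1, 111],
    [0, -1, 111],
    [0, -1, 111],
    [0, -1, 111],
  ],
  rot=[
    [0, 0, -0.17],
    [0, 0, -0.35],
    [0, 0, -0.35],
    [0, 0, -0.35],
    [0, 0, -0.35],
    [0, 0, -0.35],
    [0, 0, -0.35],
    [0, 0, -0.35],
    [0, 0, -0.35],
    [0, 0, -0.35],
  ],
  grip=[0.5, 0.5, 0.5, 0.5, 0.5, 0.5, 0.5, 0.5, 0.0, 0.0],
)

```text
time_s: 2.65
eef_pos: [0.5565, -0.196, 0.1405]
eef_rot: [0.001, 0.309, 0.951, 0.001]
wrist_force: [2.5, 3.2, 1.5]
opening: 0.145
grasp_force: 60.2
```

>>> play_rows(
  xyz=[
    [0, 0, 0],
    [0, 0, 0],
    [0, 0, 0],
    [0, 0, 0],
    [0, 0, 0],
    [0, 0, 0],
    [0, 0, 0],
    [0, 0, 0],
    [0, 0, 0],
    [0, 0, 0],
  ],
  rot=[
    [0, 0, 0],
    [0, 0, 0],
    [0, 0, 0],
    [0, 0, 0.1],
    [0, 0, 0.2],
    [0, 0, 0.3],
    [0, 0, 0.4],
    [0, 0, 0.5],
    [0, 0, 0.6],
    [0, 0, 0.6],
  ],
  grip=[0, 0, 0, 0, 0, 0, 0, 0, 0, 0],
)

```text
time_s: 3.9
eef_pos: [0.5565, -0.1959, 0.1405]
eef_rot: [0.001, 0.576, 0.817, 0.001]
wrist_force: [3.6, 5.5, 3.8]
opening: 0.148
grasp_force: 60.5
```

Run:
```python
from h import *
print(readout.get_obs()['torque'])
w=cam('wrist');a=cam('top');s=cam('side')
for n in (w,a,s):
  try: print(gauge(n))
  except Exception as e: print(e)
save(w,'5.png');cv2.imwrite('pics/6.png',np.vstack([cv2.resize(w['color'],(560,420)),cv2.resize(a['color'][80:240,240:430],(560,180))])[:,:,::-1])
```

```text
[ 0.75160691 -0.3927389   0.0206379 ]
matmul: Input operand 1 has a mismatch in its core dimension 0, with gufunc signature (n?,k),(k,m?)->(n?,m?) (size 2 is different from 0)
{'red': (7, array([104.14,  23.88]), array([100.9, 106.8]), array([22.7, 25. ])), 'org': (64, array([87.17, 23.06]), array([79. , 98.3]), array([16.5, 29.8])), 'tip': (array([94.67, 22.51]),)}
{'red': (6, array([103.03,  25.92]), array([ 97.1, 108. ]), array([22.6, 29.1])), 'org': (28, array([81.77, 26.37]), array([72. , 93.6]), array([16.6, 34.9])), 'tip': (array([89.98, 26.36]),)}
```

View pics/6.png

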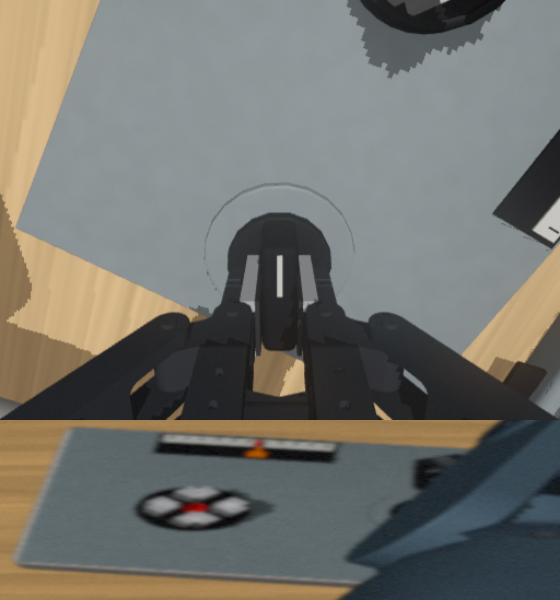

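Wrist picture: the pads hold the knob symmetrically at (280,270). In the top crop the pointer at (257,450) is nearly under the mark, about 1.2–1.8 mm short. Turn a little more, release, rise and check.

>>> play_rows(
  xyz=[
    [0, 0, 0],
    [0, 0, 0],
    [0, 0, 0],
    [0, 0, 0],
    [0, 0, 0],
    [0, 0, 0],
    [0, 0, -30],
    [0, 0, -70],
    [0, 0, -110],
    [0, 0, -110],
  ],
  rot=[
    [0, 0, 0.03],
    [0, 0, 0.05],
    [0, 0, 0.05],
    [0, 0, 0.05],
    [0, 0, 0.05],
    [0, 0, 0.05],
    [0, 0, 0.05],
    [0, 0, -0.1],
    [0, 0, -0.25],
    [0, 0, -0.25],
  ],
  grip=[0, 0, 0, 0.5, 0.5, 0.5, 0.5, 0.5, 0.5, 0.5],
)

```text
time_s: 5.3
eef_pos: [0.5571, -0.1978, 0.2536]
eef_rot: [0.004, 0.469, 0.883, -0.0]
wrist_force: [0.5, -0.7, 0.1]
opening: 0.501
grasp_force: 0.0
```

Run:
```python
from h import *
print(T().round(4));w=cam('wrist');print(gauge(w))
h=cv2.cvtColor(w['color'],cv2.COLOR_RGB2HSV);P=w['P'];r=C0+SX*-.015+SY*.05
t=(abs(P[...,2]-.134)<.004)&(np.hypot(*(P[...,:2]-r).transpose(2,0,1))<.04);print(t.sum(),P[t].mean(0) if t.any() else 0)
m=(h[...,1]>150)&((h[...,0]<6)|(h[...,0]>174))&(np.hypot(*(P[...,:2]-r).transpose(2,0,1))<.03);v,u=np.nonzero(m);print('ejector',len(u),P[m].mean(0),u.mean(),v.mean(), plane(w,u.mean(),v.mean(),.116),r)
```

```text
[[-0.5594  0.8289  0.0064  0.5571]
 [ 0.8289  0.5594 -0.0041 -0.1978]
 [-0.007   0.003  -1.      0.2536]
 [ 0.      0.      0.      1.    ]]
{'red': (58, array([104.92,  23.65]), array([100.2, 109.8]), array([21.8, 25.5])), 'org': (288, array([86.79, 23.53]), array([79. , 98.3]), array([17.7, 29.5])), 'tip': (array([94.19, 23.5 ]),)}
1989 [ 0.57457536 -0.06176935  0.13435818]
ejector 430 [ 0.56722593 -0.05090939  0.11621631] 383.9906976744186 14.365116279069767 [ 0.56726236 -0.05082667  0.116     ] [ 0.56584649 -0.05015065]
```

The pointer is on the mark to about 0.15 mm and the knob is released. Now above the coupling, to read its yaw.

>>> play_rows(
  xyz=[
    [12, 9, 0],
    [35, 27, 0],
    [58, 45, 0],
    [82, 64, 0],
    [105, 82, 0],
    [116, 91, 0],
    [116, 91, 0],
    [116, 91, 0],
    [116, 91, 0],
    [116, 91, 0],
  ],
  rot=[
    [0, 0, 0],
    [0, 0, 0],
    [0.003, 0.007, 0],
    [0.003, 0.007, 0],
    [0.003, 0.007, 0],
    [0.003, 0.007, 0],
    [0.003, 0.007, 0],
    [0.003, 0.007, 0],
    [0.003, 0.007, 0],
    [0.003, 0.007, 0],
  ],
  grip=[1, 1, 1, 1, 1, 1, 1, 1, 1, 1],
)

```text
time_s: 6.6
eef_pos: [0.5659, -0.0502, 0.2493]
eef_rot: [-0.004, 0.47, 0.883, 0.0]
wrist_force: [0.8, -0.5, 0.2]
opening: 0.997
grasp_force: 0.0
```

Run:
```python
from h import *
print(T().round(4));w=cam('wrist')
h=cv2.cvtColor(w['color'],cv2.COLOR_RGB2HSV);P=w['P'];r=np.array([.5672,-.0509]);rad=np.hypot(*(P[...,:2]-r).transpose(2,0,1))
m=(h[...,1]>150)&((h[...,0]<6)|(h[...,0]>174))&(rad<.03);v,u=np.nonzero(m);print('ejector',len(u),plane(w,u.mean(),v.mean(),.116))
t=(P[...,2]>.130)&(P[...,2]<.140)&(rad<.045);t&=(h[...,2]>100);q=P[t]
print(t.sum(),cv2.minEnclosingCircle(q[:,:2].astype('f4')),np.median(q[:,2]))
ctr=np.array(cv2.minEnclosingCircle(q[:,:2].astype('f4'))[0])
a=np.arctan2(q[:,1]-ctr[1],q[:,0]-ctr[0]);print('teeth-mean yaw mod90',np.degrees(np.angle(np.mean(np.exp(4j*a))))/4)
# slot fit: minimize teeth points within |.|<5.3mm of the cross arms
from scipy.optimize import minimize
def cost(x):
    d=q[:,:2]-x[:2];c,s=np.cos(x[2]),np.sin(x[2]);A=d[:,0]*c+d[:,1]*s;B=-d[:,0]*s+d[:,1]*c
    return np.sum(np.clip(.0062-np.minimum(abs(A),abs(B)),0,None)**2)*1e6
y0=(np.angle(np.mean(np.exp(4j*a)))+np.pi)/4
s=minimize(cost,[ctr[0],ctr[1],y0],method='Nelder-Mead',options=dict(xatol=1e-5,initial_simplex=[[ctr[0],ctr[1],y0],[ctr[0]+.002,ctr[1],y0],[ctr[0],ctr[1]+.002,y0],[ctr[0],ctr[1],y0+.05]]))
print('fit',s.x[:2],np.degrees(s.x[2]),s.fun)
a=cam('top')
z=a['color'];P=a['P']
cv2.imwrite('pics/7.png',cv2.resize(w['color'],(512,384))[:,:,::-1])
```

```text
[[-0.5579  0.8299 -0.0064  0.5659]
 [ 0.8299  0.5579  0.0041 -0.0502]
 [ 0.0069 -0.003  -1.      0.2493]
 [ 0.      0.      0.      1.    ]]
ejector 160 [ 0.56635251 -0.05311221  0.116     ]
2460 ((0.5675668716430664, -0.05099601298570633), 0.03139098361134529) 0.13443774290221583
teeth-mean yaw mod90 -3.0776705322806657
fit [ 0.5674085  -0.05059278] 41.94550519567345 63.24687285827295
```

View pics/7.png

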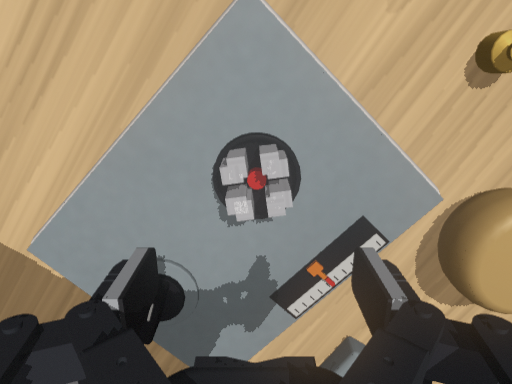

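Wrist view: the coupling centre is near (256,180), with slots about 8° off the image axes. That puts coupling yaw at about 42° (mod 90) and its centre at (0.567, −0.051). The pointer at (318,270) is still at the mark (331,282). Now above the disc.

>>> play_rows(
  xyz=[
    [20, 14, 0],
    [55, 39, 0],
    [95, 67, 0],
    [140, 99, 0],
    [185, 130, 0],
    [225, 158, 0],
    [258, 182, 0],
    [274, 193, 0],
    [274, 193, 0],
    [274, 193, 0],
  ],
  rot=[
    [0, -0.001, -0.12],
    [0, -0.002, -0.25],
    [0, -0.003, -0.4],
    [0, -0.005, -0.55],
    [0, -0.006, -0.7],
    [0, -0.007, -0.85],
    [0.001, -0.008, -0.95],
    [0.001, -0.008, -1.0],
    [0.001, -0.008, -1.0],
    [0.001, -0.008, -1.0],
  ],
  grip=[1, 1, 1, 1, 1, 1, 1, 1, 1, 1],
)

```text
time_s: 7.95
eef_pos: [0.5731, 0.2843, 0.2505]
eef_rot: [-0.0, -0.01, 1.0, -0.0]
wrist_force: [-0.1, -1.3, 0.2]
opening: 0.998
grasp_force: 0.0
```

Run:
```python
from h import *
M=T();print(M.round(4));w=cam('wrist');P=w['P'];h=cv2.cvtColor(w['color'],cv2.COLOR_RGB2HSV)
b=(h[...,0]>100)&(h[...,0]<130)&(h[...,1]>120)&(np.hypot(P[...,0]-.573,P[...,1]-.285)<.05)
q=P[b];zt=np.percentile(q[:,2],98);t=q[abs(q[:,2]-zt)<.005];print(len(q),zt,len(t),cv2.minAreaRect(t[:,:2].astype('f4')))
d=(abs(P[...,2]-.046)<.004)&(np.hypot(P[...,0]-.573,P[...,1]-.285)<.075);print('disc',d.sum(),cv2.minEnclosingCircle(P[d][:,:2].astype('f4')))
save(w,'8.png')
```

```text
[[-9.998e-01 -2.010e-02 -4.000e-04  5.731e-01]
 [-2.010e-02  9.998e-01 -9.000e-04  2.843e-01]
 [ 4.000e-04 -9.000e-04 -1.000e+00  2.505e-01]
 [ 0.000e+00  0.000e+00  0.000e+00  1.000e+00]]
2682 0.09354689003606276 1237 ((0.5742002129554749, 0.2845277786254883), (0.042523160576820374, 0.023349672555923462), 1.908831238746643)
disc 11012 ((0.5750263333320618, 0.28477323055267334), 0.0651768371462822)
```

View pics/8.png

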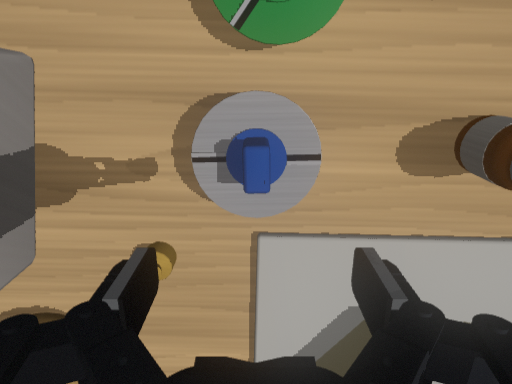

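The picture shows the blue bar at (256,165), upright and centred between the fingers on the grey disc (257,155). The green look-alike is well away at the top. Descend and grip.

>>> play_rows(
  xyz=[
    [-1, 0, 20],
    [-1, 0, 50],
    [-1, 0, 85],
    [-1, 0, 115],
    [-1, 0, 145],
    [-1, 0, 165],
    [-1, 0, 175],
    [-1, 0, 177],
    [-1, 0, 177],
    [-1, 0, 177],
  ],
  rot=[
    [0, 0, 0],
    [0, 0, 0],
    [0, 0, 0],
    [0, 0, 0],
    [0, 0, 0],
    [0, 0, 0],
    [0, 0, 0],
    [0, 0, 0],
    [0, 0, 0],
    [0, 0, 0],
  ],
  grip=[0.6, 0.6, 0.6, 0.6, 0.6, 0.6, 0.6, 0.6, 0.0, 0.0],
)

```text
time_s: 9.25
eef_pos: [0.5748, 0.2859, 0.075]
eef_rot: [0.001, -0.011, 1.0, 0.0]
wrist_force: [0.3, -0.2, -2.1]
opening: 0.274
grasp_force: 58.7
```

>>> play_rows(
  xyz=[
    [0, 0, 0],
    [0, 0, 0],
    [0, 0, 0],
    [0, 0, -4],
    [0, 0, -14],
    [0, 0, -34],
    [0, 0, -64],
    [0, 0, -94],
    [0, 0, -119],
    [0, 0, -137],
  ],
  rot=[
    [0, 0, 0],
    [0, 0, 0],
    [0, 0, 0],
    [0, 0, 0],
    [0, 0, 0],
    [0, 0, 0],
    [0, 0, 0],
    [0, 0, 0],
    [0, 0, 0],
    [0, 0, 0],
  ],
  grip=[0, 0, 0, 0, 0, 0, 0, 0, 0, 0],
)

```text
time_s: 10.5
eef_pos: [0.5744, 0.2858, 0.2134]
eef_rot: [0.001, -0.011, 1.0, 0.0]
wrist_force: [-0.2, 0.3, -2.6]
opening: 0.275
grasp_force: 58.7
```

Run:
```python
from h import *
o=readout.get_obs();print(o['wrist_force'],o['torque'],o['opening'],o['q'].round(2));M=T();print(M.round(4));w=cam('wrist');P=w['P'];h=cv2.cvtColor(w['color'],cv2.COLOR_RGB2HSV)
d=w['depth'];z=M[2,3]
k=(abs(P[...,2]-(z-.026))<.008)&(np.hypot(P[...,0]-M[0,3],P[...,1]-M[1,3])<.08)&(h[...,1]<60)&(h[...,2]>70);q=P[k];print(k.sum())
A=np.c_[q[:,:2]-M[:2,3],np.ones(len(q))];s=np.linalg.lstsq(A,q[:,2],rcond=None)[0];print('disc plane slope x,y, z',s, z-s[2])
print(cv2.minEnclosingCircle(q[:,:2].astype('f4')))
save(w,'9.png')
```

```text
[-0.20023371  0.31306059 -2.59140548] [0.05523709 0.01270668 0.0082004 ] 0.27503503432595533 [ 0.28  0.36  1.47 -0.    1.32 -1.32]
[[-9.997e-01 -2.220e-02  2.500e-03  5.744e-01]
 [-2.220e-02  9.998e-01  5.000e-04  2.858e-01]
 [-2.500e-03  4.000e-04 -1.000e+00  2.134e-01]
 [ 0.000e+00  0.000e+00  0.000e+00  1.000e+00]]
26985
disc plane slope x,y, z [0.00533939 0.00045168 0.18519119] 0.02817948214428087
((0.5748687982559204, 0.2851324677467346), 0.06519927084445953)
```

View pics/9.png

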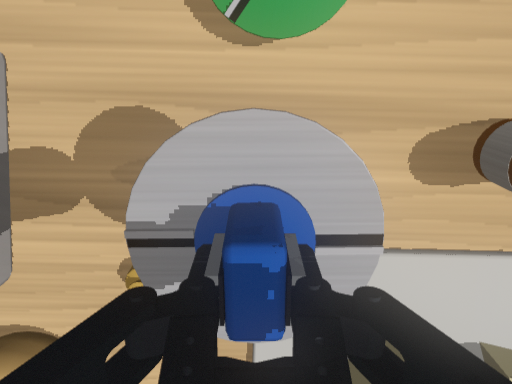

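The disc hangs level at (255,210), with its bar squarely between the pads. Carry it above the coupling, turned to the coupling's yaw.

>>> play_rows(
  xyz=[
    [1, -8, -8],
    [2, -30, -18],
    [3, -65, -25],
    [5, -110, -25],
    [7, -160, -25],
    [9, -210, -25],
    [11, -260, -25],
    [13, -300, -25],
    [14, -326, -25],
    [14, -336, -25],
  ],
  rot=[
    [0, 0, 0.02],
    [0, 0, 0.08],
    [0, 0, 0.18],
    [0, 0, 0.3],
    [0, 0, 0.43],
    [0, 0, 0.56],
    [0, 0, 0.68],
    [0, 0, 0.78],
    [0, 0, 0.84],
    [0, 0, 0.86],
  ],
  grip=[0, 0, 0, 0, 0, 0, 0, 0, 0, 0],
)

```text
time_s: 11.8
eef_pos: [0.5664, -0.0531, 0.2353]
eef_rot: [-0.001, 0.409, 0.912, -0.0]
wrist_force: [0.3, 0.9, -2.7]
opening: 0.27
grasp_force: 58.9
```

>>> play_rows(
  xyz=[
    [0, 0, 2],
    [0, 0, 5],
    [0, 0, 10],
    [0, 0, 15],
    [0, 0, 20],
    [0, 0, 24],
    [0, 0, 26],
    [0, 0, 26],
    [0, 0, 26],
    [0, 0, 26],
  ],
  rot=[
    [0, 0, 0],
    [0, 0, 0],
    [0, 0, 0],
    [0, 0, 0],
    [0, 0, 0],
    [0, 0, 0],
    [0, 0, 0],
    [0, 0, 0],
    [0, 0, 0],
    [0, 0, 0],
  ],
  grip=[0, 0, 0, 0, 0, 0, 0, 0, 0, 0],
)

```text
time_s: 13.05
eef_pos: [0.5675, -0.0507, 0.21]
eef_rot: [0.0, 0.407, 0.914, -0.0]
wrist_force: [0.3, 0.5, -2.0]
opening: 0.27
grasp_force: 58.9
```

Run:
```python
from h import *
o=readout.get_obs();M=T();print(M.round(4),o['wrist_force'],o['torque']);h=np.degrees(np.arctan2(M[1,0],M[0,0]));print('heading',h)
d=np.array([.5675,-.05])-M[:2,3];print('need tool xy mm',1e3*d@M[:2,:2])
s=cam('side');a=cam('top');print(gauge(a))
P=s['P'];v,u=np.nonzero(np.hypot(P[...,0]-.567,P[...,1]+.05)<.07);print(u.min(),u.max(),v.min(),v.max())
u0,v0=int(np.clip(u.mean()-64,0,384)),int(np.clip(v.mean()-48,0,288))
cv2.imwrite('pics/10.png',cv2.resize(s['color'][v0:v0+96,u0:u0+128],(768,576),interpolation=2)[:,:,::-1])
```

```text
[[-6.691e-01  7.432e-01  4.000e-04  5.675e-01]
 [ 7.432e-01  6.691e-01 -4.000e-04 -5.070e-02]
 [-5.000e-04  0.000e+00 -1.000e+00  2.100e-01]
 [ 0.000e+00  0.000e+00  0.000e+00  1.000e+00]] [ 0.30734818  0.53077298 -2.00966804] [-0.01614792 -0.01573829 -0.00041662]
heading 131.99517626903818
need tool xy mm [0.47494963 0.47451146]Traceback (most recent call last):
  File "<stdin>", line 4, in <module>
  File "h.py", line 22, in gauge
    v,u=np.nonzero(m);p=np.array([plane(c,x,y,.107)[:2]-C0 for x,y in zip(u,v)]);f=p@np.stack([SX,SY],1)*1e3
                                                                                   ~^~~~~~~~~~~~~~~~~~~~
ValueError: matmul: Input operand 1 has a mismatch in its core dimension 0, with gufunc signature (n?,k),(k,m?)->(n?,m?) (size 2 is different from 0)
```

Heading and position are as planned. Lower the pilot into the coupling and watch the force.

>>> play_rows(
  xyz=[
    [0.5, 0.5, 0],
    [0.5, 0.5, 2],
    [0.5, 0.5, 5],
    [0.5, 0.5, 8],
    [0.5, 0.5, 11],
    [0.5, 0.5, 13],
    [0.5, 0.5, 15],
    [0.5, 0.5, 16],
    [0.5, 0.5, 17],
    [0.5, 0.5, 17],
  ],
  rot=[
    [0, 0, 0],
    [0, 0, 0],
    [0, 0, 0],
    [0, 0, 0],
    [0, 0, 0],
    [0, 0, 0],
    [0, 0, 0],
    [0, 0, 0],
    [0, 0, 0],
    [0, 0, 0],
  ],
  grip=[0, 0, 0, 0, 0, 0, 0, 0, 0, 0],
)

```text
time_s: 14.4
eef_pos: [0.5674, -0.0499, 0.1927]
eef_rot: [-0.0, 0.407, 0.914, -0.0]
wrist_force: [-0.1, 0.1, -1.9]
opening: 0.269
grasp_force: 58.9
```

>>> play_rows(
  xyz=[
    [0, 0, 1],
    [0, 0, 2],
    [0, 0, 3],
    [0, 0, 4],
    [0, 0, 5],
    [0, 0, 6],
    [0, 0, 7],
    [0, 0, 8],
    [0, 0, 9],
    [0, 0, 9],
  ],
  rot=[
    [0, 0, 0],
    [0, 0, 0],
    [0, 0, 0],
    [0, 0, 0],
    [0, 0, 0],
    [0, 0, 0],
    [0, 0, 0],
    [0, 0, 0],
    [0, 0, 0],
    [0, 0, 0],
  ],
  grip=[0, 0, 0, 0, 0, 0, 0, 0, 0, 0],
)

```text
time_s: 15.65
eef_pos: [0.5673, -0.0499, 0.1836]
eef_rot: [-0.0, 0.407, 0.914, -0.0]
wrist_force: [-0.7, -0.2, -3.2]
opening: 0.273
grasp_force: 58.9
```

Run:
```python
from h import *
o=readout.get_obs();M=T();print(o['wrist_force'],o['torque'],M[:3,2:].round(4))
w=cam('wrist');P=w['P'];h=cv2.cvtColor(w['color'],cv2.COLOR_RGB2HSV);z=M[2,3]
k=(abs(P[...,2]-(z-.026))<.008)&(np.hypot(P[...,0]-M[0,3],P[...,1]-M[1,3])<.08)&(h[...,1]<60)&(h[...,2]>70);q=P[k]
A=np.c_[q[:,:2]-M[:2,3],np.ones(len(q))];s=np.linalg.lstsq(A,q[:,2],rcond=None)[0];print('slope',s, z-s[2],cv2.minEnclosingCircle(q[:,:2].astype('f4')))
```

```text
[-0.74221401 -0.17620364 -3.21090106] [ 0.05548422 -0.0108273   0.02125034] [[-3.000e-04  5.673e-01]
 [-2.000e-04 -4.990e-02]
 [-1.000e+00  1.836e-01]]
slope [ 0.00132411 -0.00216481  0.1553741 ] 0.028213446933279707 ((0.5676774382591248, -0.0505671352148056), 0.0653265118598938)
```

Still no upward force at the spline level, so the splines are entering. Continue down.

>>> play_rows(
  xyz=[
    [0, 0, 1],
    [0, 0, 2],
    [0, 0, 3],
    [0, 0, 4],
    [0, 0, 5],
    [0, 0, 6],
    [0, 0, 7],
    [0, 0, 8],
    [0, 0, 8],
    [0, 0, 8],
  ],
  rot=[
    [0, 0, 0],
    [0, 0, 0],
    [0, 0, 0],
    [0, 0, 0],
    [0, 0, 0],
    [0, 0, 0],
    [0, 0, 0],
    [0, 0, 0],
    [0, 0, 0],
    [0, 0, 0],
  ],
  grip=[0, 0, 0, 0, 0, 0, 0, 0, 0, 0],
)

```text
time_s: 16.95
eef_pos: [0.5675, -0.0499, 0.176]
eef_rot: [0.0, 0.407, 0.914, -0.0]
wrist_force: [-2.2, 0.6, 5.2]
opening: 0.271
grasp_force: 60.0
```

>>> play_rows(
  xyz=[
    [0, 0, 1],
    [0, 0, 2],
    [0, 0, 3],
    [0, 0, 4],
    [0, 0, 4.5],
    [0, 0, 4.5],
    [0, 0, 4.5],
    [0, 0, 4.5],
    [0, 0, 4.5],
    [0, 0, 4.5],
  ],
  rot=[
    [0, 0, 0],
    [0, 0, 0],
    [0, 0, 0],
    [0, 0, 0],
    [0, 0, 0],
    [0, 0, 0],
    [0, 0, 0],
    [0, 0, 0],
    [0, 0, 0],
    [0, 0, 0],
  ],
  grip=[0, 0, 0, 0, 0, 0, 0, 0, 0, 0],
)

```text
time_s: 18.2
eef_pos: [0.5675, -0.05, 0.1729]
eef_rot: [0.0, 0.407, 0.914, -0.0]
wrist_force: [-7.7, 0.6, 15.1]
opening: 0.273
grasp_force: 61.3
```

>>> play_rows(
  xyz=[
    [0.2, -0.2, 0],
    [0.4, -0.4, 0.3],
    [0.4, -0.4, 0.6],
    [0.4, -0.4, 1],
    [0.4, -0.4, 1],
    [0.4, -0.4, 1],
    [0.4, -0.4, 1],
    [0.4, -0.4, 1],
    [0.4, -0.4, 1],
    [0.4, -0.4, 1],
  ],
  rot=[
    [0, 0, 0],
    [0, 0, 0],
    [0, 0, 0],
    [0, 0, 0],
    [0, 0, 0],
    [0, 0, 0],
    [0, 0, 0],
    [0, 0, 0],
    [0, 0, 0],
    [0, 0, 0],
  ],
  grip=[0, 0, 0, 0, 0, 0, 0, 0, 0, 0],
)

```text
time_s: 19.45
eef_pos: [0.5675, -0.05, 0.1729]
eef_rot: [0.001, 0.407, 0.914, -0.0]
wrist_force: [-9.3, 2.4, 20.0]
opening: 0.271
grasp_force: 61.9
```

Run:
```python
from h import *
o=readout.get_obs();M=T();print(o['wrist_force'],o['torque'],M[:3,2:].round(4))
w=cam('wrist');P=w['P'];h=cv2.cvtColor(w['color'],cv2.COLOR_RGB2HSV);z=M[2,3]
k=(abs(P[...,2]-(z-.026))<.008)&(np.hypot(P[...,0]-M[0,3],P[...,1]-M[1,3])<.08)&(h[...,1]<60)&(h[...,2]>70);q=P[k]
A=np.c_[q[:,:2]-M[:2,3],np.ones(len(q))];s=np.linalg.lstsq(A,q[:,2],rcond=None)[0];print('slope',s, z-s[2])
dk=(P[...,2]<.105)&(P[...,2]>.095);print('deck',np.median(P[dk][:,2]),dk.sum())
s=cam('side');P=s['P'];k=(np.hypot(P[...,0]-.567,P[...,1]+.05)<.065)&(P[...,2]>.136)&(P[...,2]<.152);print('side disc z',np.percentile(P[k][:,2],[5,25,50,75,95]))
for n in (w,s):
  try: print(gauge(n))
  except Exception as e: print('no')
v,u=np.nonzero(k);u0,v0=int(np.clip(u.mean()-64,0,384)),int(np.clip(v.mean()-48,0,288))
cv2.imwrite('pics/10.png',np.hstack([cv2.resize(s['color'][v0:v0+96,u0:u0+128],(400,300),interpolation=2),cv2.resize(w['color'],(400,300))])[:,:,::-1])
```

```text
[-9.30905873  2.42026017 19.99495322] [ 0.30620907  1.56594927 -0.00509631] [[ 1.900e-03  5.675e-01]
 [-9.000e-04 -5.000e-02]
 [-1.000e+00  1.729e-01]]
slope [ 0.00159345 -0.00211811  0.14476219] 0.028149948096298033
deck 0.10112747777619796 62879
side disc z [0.1426398  0.1436628  0.14416134 0.14491263 0.1475874 ]
no
no
```

View pics/10.png

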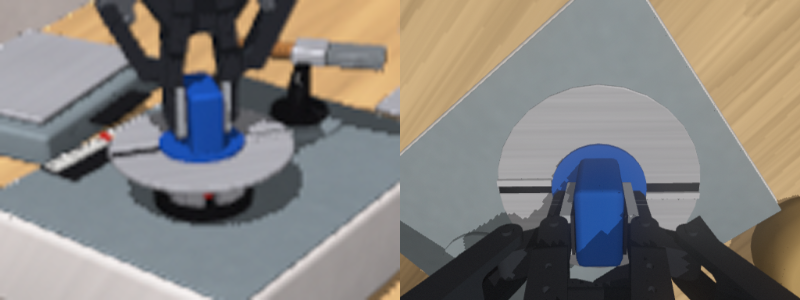

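Side view: the disc (205,150) sits level just above the coupling. Its top is 43.7 mm above the deck (44 nominal at home), and pressing 1 mm more gave only force. I'll relieve the sideways force and confirm that it goes no lower.

>>> play_rows(
  xyz=[
    [0.5, -0.5, 0],
    [1, -1, 0],
    [1.3, -1.5, 0],
    [1.3, -1.5, 0],
    [1.3, -1.5, 0],
    [1.3, -1.5, 0.2],
    [1.3, -1.5, 0.4],
    [1.3, -1.5, 0.5],
    [1.3, -1.5, 0.5],
    [1.3, -1.5, 0.5],
  ],
  rot=[
    [0, 0, 0],
    [0, 0, 0.015],
    [0, 0, 0.03],
    [0, 0, 0.015],
    [0, 0, -0.015],
    [0, 0, -0.03],
    [0, 0, -0.015],
    [0, 0, 0],
    [0, 0, 0],
    [0, 0, 0],
  ],
  grip=[0, 0, 0, 0, 0, 0, 0, 0, 0, 0],
)

```text
time_s: 20.8
eef_pos: [0.5674, -0.0503, 0.1729]
eef_rot: [0.003, 0.407, 0.914, 0.001]
wrist_force: [-2.0, 1.7, 16.3]
opening: 0.276
grasp_force: 61.4
```

It is home: z is unchanged after the wiggle, it is pressed with about 19 N, and the sideways force is small. Hand in.

```bash
python3 -c "
from bench import ctrl
print(ctrl.hand_in())"
```

```text
the job is handed in; nothing more can be done
None
```

I set the pointer to within about 0.2 mm of the red mark, seated the disc fully home with its splines meshed, and handed the job in at about 21 s with the arm still pressing it down; after the disc went on I could not see the gauge to recheck the pointer.

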